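# Put the pocket books back in their boxes

## Task

Put the three red books standing about on the table back into the wooden book boxes they belong to: the small book in the small box, the medium one in the medium box and the large one in the large box. Lower each in upright, head up as it stands now, until it stands on the floor of its box - do not drop it - and let go; leave the clock, the mug and the spectacles case where they are.

Things in the scene. Friction and masses are not known exactly. Their poses are not given: they have to be found in the camera images.
- book_small_center (a point): The small book: hardback in dark red cloth with cream page edges, loose, standing upright on its lower edge; 24 mm thick (its x axis, the direction to grip across), 90 mm wide (its y axis, spine at -y), 116 mm tall (z axis, up). This point is the centre of the book, 58 mm above its foot.
- case_small: The small book box, for the small book: upright pale wooden box open at the top, fixed to the table. Outside 52 mm (its x axis) by 118 mm (its y axis), 56 mm high; walls 6 mm, inner floor 6 mm above the table; the pocket is 40 by 106 mm, so the book goes in upright with its thickness along the box's x axis (either way round), 8 mm to spare on each side, and stands 66 mm proud of the rim. Origin: centre of the underside, on the table.
- book_medium_center (a point): The medium book: hardback in dark red cloth with cream page edges, loose, standing upright on its lower edge; 38 mm thick (its x axis, the direction to grip across), 110 mm wide (its y axis, spine at -y), 128 mm tall (z axis, up). This point is the centre of the book, 64 mm above its foot.
- case_medium: The medium book box, for the medium book: upright pale wooden box open at the top, fixed to the table. Outside 66 mm (its x axis) by 138 mm (its y axis), 66 mm high; walls 6 mm, inner floor 6 mm above the table; the pocket is 54 by 126 mm, so the book goes in upright with its thickness along the box's x axis (either way round), 8 mm to spare on each side, and stands 68 mm proud of the rim. Origin: centre of the underside, on the table.
- book_large_center (a point): The large book: hardback in dark red cloth with cream page edges, loose, standing upright on its lower edge; 54 mm thick (its x axis, the direction to grip across), 130 mm wide (its y axis, spine at -y), 140 mm tall (z axis, up). This point is the centre of the book, 70 mm above its foot.
- case_large: The large book box, for the large book: upright pale wooden box open at the top, fixed to the table. Outside 82 mm (its x axis) by 158 mm (its y axis), 76 mm high; walls 6 mm, inner floor 6 mm above the table; the pocket is 70 by 146 mm, so the book goes in upright with its thickness along the box's x axis (either way round), 8 mm to spare on each side, and stands 70 mm proud of the rim. Origin: centre of the underside, on the table.
- clock: Bystander: wooden desk clock, block 120 mm wide and 90 mm high, loose, near the left edge of the work. Origin: centre of the underside.
- mug: Bystander: white mug, 80 mm across, 90 mm high, loose, near the right edge of the work. Origin: centre of the underside.
- glasses_case: Bystander: black spectacles case lying flat, 65 x 160 mm, 36 mm high, loose, just beyond the work. Origin: centre of the underside.
Mind the look-alikes: they are no part of the job. Leave any purple or turquoise look-alike of the part that bears book_large_center alone.

How it is judged (in metres and radians):
At the end, for the whole second after the job is handed in: Each book stands in the box of its own size: book centre within 25 mm of the box's centre line, standing down on the box floor (within 6 mm), head up and leaning less than 0.4 rad, released and at rest (horizontal distance between book_small_center and case_small below 0.025 m and z of book_small_center in the frame of case_small below 0.07 m and angle between each of book_small_center, book_medium_center, book_large_center's own z axis and vertical below 0.4 rad and linear speed of each of book_small, book_medium, book_large below 0.02 m/s and contact force between book_small and case_small above 0.3 N and contact force between each of book_small, book_medium, book_large and the fingers below 0.05 N and horizontal distance between book_medium_center and case_medium below 0.025 m and z of book_medium_center in the frame of case_medium below 0.076 m and contact force between book_medium and case_medium above 0.3 N and horizontal distance between book_large_center and case_large below 0.025 m and z of book_large_center in the frame of case_large below 0.082 m and contact force between book_large and case_large above 0.3 N); the robot touches nothing.
It fails at once if a book is dropped into its box (falling free at over 0.7 m/s) instead of being lowered in ((horizontal distance between book_small_center and case_small below 0.04 m and linear speed of book_small above 0.7 m/s and contact force between book_small and the fingers below 0.05 N) or (horizontal distance between book_medium_center and case_medium below 0.04 m and linear speed of book_medium above 0.7 m/s and contact force between book_medium and the fingers below 0.05 N) or (horizontal distance between book_large_center and case_large below 0.04 m and linear speed of book_large above 0.7 m/s and contact force between book_large and the fingers below 0.05 N)).
It fails at once if the clock is shifted by more than 30 mm or knocked over (distance of clock from where it was at the start of the episode above 0.03 m or angle between clock's own z axis and vertical above 0.4 rad).
It fails at once if the mug is shifted by more than 30 mm or knocked over (distance of mug from where it was at the start of the episode above 0.03 m or angle between mug's own z axis and vertical above 0.4 rad).
It fails at once if the spectacles case is shifted by more than 30 mm or knocked over (distance of glasses_case from where it was at the start of the episode above 0.03 m or angle between glasses_case's own z axis and vertical above 0.4 rad).
It also fails if it takes over 80 s, if anything falls off the work surface, if the arm or the gripper's body presses on something with over 40 N, if the wrist force passes 120 N, or if a joint passes its speed limit or range.

## Robot

A 7-joint arm with a two-finger parallel gripper is mounted at the origin on the work surface. World frame = base frame: x ahead of the robot, y to its left, z up, the work surface at z = 0. Lengths are in mm, angles in rad, forces in N, time in s.
With the tool pointing down it reaches from about 350 to 900 mm from the base axis. Payload 8.1 kg.
Tool frame: the origin (TCP) lies midway between the tips of the shut fingers; the grasp point (between the pads) lies 19 mm behind it; z points along the fingers, y is the line along which they close (so a half turn about z gives the same grasp; the last joint's range is limited). The gripper opens to 85 mm and grips with 20 to 120 N. Pads are 22 mm wide; open, the fingers measure 114 mm over their backs; the gripper's body (76 mm by 85 mm) begins 54 mm behind the grasp point. The pads swing forward as they close: fully open they stand 13 mm farther back than shut.
Start: joints at [-1.431, 0.434, 0.025, 1.573, -0.012, 1.134, -0.075], TCP at [150.29, 606.675, 231.323] pointing down, gripper open.
Joint ranges: [-2.62, 2.62], [-0.44, 2.09], [-1.27, 1.32], [0.08, 2.57], [-1.32, 4.46], [0.12, 2], [-2.74, 2.74]. Speed limits (rad/s): [2.22, 2.22, 3.01, 3.01, 3.14, 3.14, 3.14].

## Interface

Orientations are given as a rotation vector (axis times angle).
In Python, from rig import ctrl gives the robot as it stands.
- The arm moves only by the tool send_rows, never from a script. Its argument "rows" is a list of rows, each an object with "jaw": the opening, from 0 (shut) to 1 (fully open); "translation": the shift along the tool's x, y, z in mm, a list of three; "dr": the turn, a rotation vector about the tool's x, y, z in rad, a list of three. In form: [{"jaw": jaw, "translation": [tx, ty, tz], "dr": [wx, wy, wz]}, ...]. A call has 1 to 20 rows; each row is the pose to reach, as a shift and turn from the pose commanded when the call began, along the tool's axes at that moment; what a row does not reach only later rows make up. A row lasts 1/12 s, in which the tool goes at most 41.7 mm and 7.16 degrees, less where a joint would pass 70% of its speed; a pose out of reach is approached as far as the arm can. A call with a gripper value outside its range is refused whole. The fingers move at their own pace and stop on an object; the grip force is fixed at half the most. Time passes only in rows, so rows that repeat a pose let the fingers close. It gives the time, the measured TCP pose, the force, the opening and the grip force at its end, in the units of the state.
- ctrl.observe(): the state, without advancing time (a new reading comes with each control period).
- ctrl.read_camera(name): name is "side" or "top"; returns the picture (420x560x3 uint8, blue, green, red); there is no depth.
- ctrl.camera_params(name): a dict with "fx", "fy", "cx", "cy" (pixels), "dist" ([k1, k2, p1, p2, k3] as OpenCV has them; the pictures are not rectified), "camera_from_world" (4x4, takes a point from world to camera coordinates). Camera axes: x right, y down, z forward; pixel columns grow to the right and rows downward; lengths in mm; the calibration is good to about 2 mm. A picture is of the moment at which its call begins. camera_params takes no time and is no camera call.
- ctrl.hand_in(): hands the job in; it is judged then, once.
The state is a dict: "time": time; "q": joint angles; "joint_vel": joint speeds; "joint_torque": joint torques, N m; "eef_pos": TCP position; "tcp_rot": TCP orientation; "force": force on the tool from outside, world axes, zero at the start; "ft_torque": the same for the moment, N m; "grip_width": finger opening in mm; "grasp_force": force on a finger pad.
Only numpy, scipy, OpenCV 4.12 (cv2) and the standard library are available. Lean on these libraries where they do the work, as an engineer would, in place of code of your own. Each camera call takes 0.05 s, during which the arm holds its last target. There are 200 camera calls.

## Working session

There is one attempt and no reset: what is moved stays moved. The work goes in short steps, Python scripts to look and compute and a tool call to move; the robot and the scene stay as the last step left them, time stands still between calls to the robot, and variables do not carry over. Pictures are saved under pics/ and viewed, at most 14 in all, crops included, and the job is handed in when it is done.

Besides the shell and the picture viewer there is one more tool, called as name(argument=value, ...), one argument or row to a line, values as JSON. send_rows: Moves the arm, as the interface text tells. Its arguments: {"type":"object","properties":{"rows":{"type":"array","items":{"type":"object","properties":{"jaw":{"type":"number"},"translation":{"type":"array","items":{"type":"number"}},"dr":{"type":"array","items":{"type":"number"}}}}}},"required":["rows"]}

```bash
mkdir -p pics; ls; python3 - <<'E'
from rig import ctrl
import cv2,numpy as np
o=ctrl.observe(); print({k:np.round(o[k],3) for k in('time','eef_pos','tcp_rot','grip_width')})
for n in('top','side'):
    cv2.imwrite(f'pics/{n}0.png',ctrl.read_camera(n)); p=ctrl.camera_params(n); print(n,p)
E
```

```text
pics
{'time': np.float64(0.0), 'eef_pos': array([150.202, 606.161, 230.531]), 'tcp_rot': array([-3.810e-01, -3.118e+00,  2.000e-03]), 'grip_width': np.float64(85.426)}
top {'fx': 447.08340705810826, 'fy': 447.08340705810826, 'cx': 272.24107255958614, 'cy': 205.5282800529584, 'dist': array([-0.01069836,  0.        ,  0.        ,  0.        ,  0.        ]), 'camera_from_world': array([[-2.34554140e-02, -9.99696337e-01, -7.55494933e-03,
         2.35876065e+01],
       [-9.92879210e-01,  2.41769911e-02, -1.16646251e-01,
         5.40682640e+02],
       [ 1.16793486e-01,  4.76516601e-03, -9.93144791e-01,
         1.45159679e+03],
       [ 0.00000000e+00,  0.00000000e+00,  0.00000000e+00,
         1.00000000e+00]])}
side {'fx': 391.0219582146591, 'fy': 391.0219582146591, 'cx': 273.11555876972614, 'cy': 216.25303341869417, 'dist': array([-0.09175215,  0.        ,  0.        ,  0.        ,  0.        ]), 'camera_from_world': array([[ 8.12402340e-01, -5.82961612e-01, -1.25776464e-02,
        -4.47032218e+02],
       [-2.99979093e-01, -3.99352725e-01, -8.66331314e-01,
         2.29195495e+02],
       [ 5.00014982e-01,  7.07582617e-01, -4.99311384e-01,
         1.03003918e+03],
       [ 0.00000000e+00,  0.00000000e+00,  0.00000000e+00,
         1.00000000e+00]])}
```

View pics/top0.png

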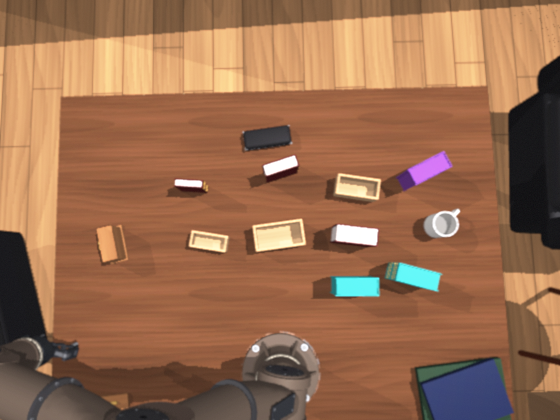

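View pics/side0.png

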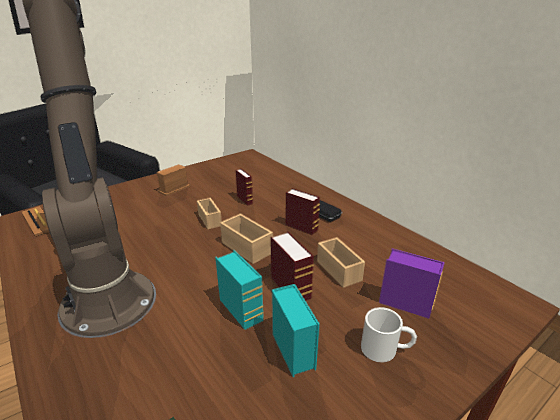

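Top view, red books: small (190,186), medium (281,168), large (355,236). Boxes: small (208,242), large (279,236), medium (357,188). Look-alikes to leave alone: turquoise (355,287) and (413,277), purple (425,170). The dark red cloth book with white page tops at (355,236) is the large one, and I'll confirm it in a crop.

```bash
cat > h.py <<'E'
from rig import ctrl
import cv2,numpy as np
from scipy.spatial.transform import Rotation as R
def cast(px,z,n='top'):
    p=ctrl.camera_params(n);K=np.array([[p['fx'],0,p['cx']],[0,p['fy'],p['cy']],[0,0,1]])
    u=cv2.undistortPoints(np.float32(px).reshape(-1,1,2),K,p['dist']).reshape(-1,2)
    T=p['camera_from_world'];C=-T[:3,:3].T@T[:3,3]
    d=np.c_[u,np.ones(len(u))]@T[:3,:3]
    return (C+d*((z-C[2])/d[:,2])[:,None])[:,:2]
def rect(mask,near,z,hull=False):
    cs,_=cv2.findContours(mask.astype(np.uint8),cv2.RETR_EXTERNAL,cv2.CHAIN_APPROX_NONE)
    cs=[c for c in cs if cv2.contourArea(c)>25]
    c=min(cs,key=lambda c:np.hypot(*(np.array(cv2.minAreaRect(c)[0])-near)))
    w=cast(c.astype(np.float32),z).astype(np.float32)
    (cx,cy),(a,b),_=r=cv2.minAreaRect(w); B=cv2.boxPoints(r)
    e=max((B[1]-B[0],B[2]-B[1]),key=np.linalg.norm); 
    return c,np.array([cx,cy]),sorted((a,b)),(np.arctan2(e[1],e[0]))%np.pi,B
E
python3 - <<'E'
from h import *
im=cv2.imread('pics/top0.png');hsv=cv2.cvtColor(im,cv2.COLOR_BGR2HSV);h,s,v=[hsv[...,i].astype(int) for i in range(3)]
white=(s<60)&(v>150)
for n,px,z,d in(('S',(190,184),116,(24,90)),('M',(281,165),128,(38,110)),('L',(355,235),140,(54,130))):
    c,m,ab,th,B=rect(white,px,z);print(n,'pages',m.round(),np.round(ab),'long axis deg',np.degrees(th).round(1),'bbox',cv2.boundingRect(c))
pale=(v>150)&(s<150)&(s>40)&(h<30)
C=np.array([368,4])
for n,px,z,d in(('S',(208,242),56,(52,118)),('M',(357,188),66,(66,138)),('L',(279,236),76,(82,158))):
    c,m,ab,th,B=rect(pale,px,z)
    print(n,'box',m.round(),np.round(ab),np.degrees(th).round(1),'bbox',cv2.boundingRect(c))
    # far corner -> centre from given size
    k=B[np.argmax(np.linalg.norm(B-C,axis=1))]; u=np.array([np.cos(th),np.sin(th)]); w=np.array([-u[1],u[0]])
    g=m-k; print('   from far corner',(k+np.sign(g@u)*d[1]/2*u+np.sign(g@w)*d[0]/2*w).round())
vis=im.copy(); vis[pale]=(0,255,0); vis[white]=(255,0,0)
cv2.imwrite('pics/c1.png',np.vstack([cv2.resize(x[120:300,160:460],None,fx=1.6,fy=1.6,interpolation=cv2.INTER_CUBIC) for x in(im,vis)]))
o=ctrl.observe();M=R.from_rotvec(o['tcp_rot']).as_matrix();print(M.round(3))
E
```

```text
S pages [610. 274.] [22. 83.] long axis deg 85.2 bbox (175, 179, 27, 8)
M pages [657. -17.] [ 35. 108.] long axis deg 107.3 bbox (263, 155, 35, 21)
L pages [ 434. -239.] [ 52. 138.] long axis deg 82.0 bbox (332, 224, 46, 22)
S box [440. 361.] [ 22. 130.] 90.3 bbox (145, 235, 41, 8)
   from far corner [425. 367.]
M box [ 572. -515.] [ 12. 159.] 81.8 bbox (409, 188, 50, 8)
   from far corner [ 544. -521.]
L box [636. -10.] [1211. 1910.] 88.4 bbox (0, 0, 560, 369)
   from far corner [1175. -902.]
[[-0.971  0.241 -0.   ]
 [ 0.241  0.971 -0.001]
 [-0.    -0.001 -1.   ]]
```

View pics/c1.png

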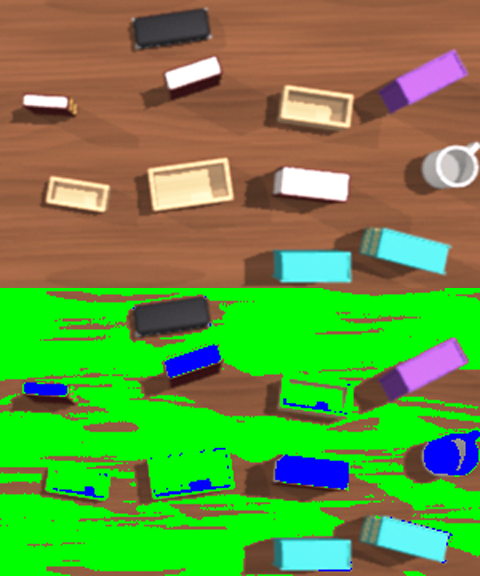

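```bash
python3 - <<'E'
from h import *
im=cv2.imread('pics/top0.png')
print('table',im[210,300],im[200,240],im[260,300],'rim/floor row236',im[236,250:310:3].tolist())
print('L row',im[236,325:385:2].tolist())
print('S row',im[184,170:212:2].tolist())
print('M along', [im[int(round(168-6.5*t/20)) -2,int(281+t)].tolist() for t in range(-22,24,2)])
b,g,r=[im[...,i].astype(int) for i in range(3)]
for thr in(110,130,150):
  pale=((g>thr)&(b>60)&(r>g)&(r-b>25)).astype(np.uint8)
  pale[:130]=0;pale[260:]=0
  C=np.array([368,4])
  for n,px,z,d in(('S',(208,242),56,(52,118)),('M',(357,188),66,(66,138)),('L',(279,236),76,(82,158))):
    c,m,ab,th,B=rect(pale,px,z)
    k=B[np.argmax(np.linalg.norm(B-C,axis=1))]; u=np.array([np.cos(th),np.sin(th)]); w=np.array([-u[1],u[0]]);g2=m-k
    print(thr,n,'box',m.round(),np.round(ab),np.degrees(th).round(1),'bbox',cv2.boundingRect(c),'far',(k+np.sign(g2@u)*d[1]/2*u+np.sign(g2@w)*d[0]/2*w).round())
E
```

```text
table [ 71 104 164] [ 73 107 170] [ 61  90 140] rim/floor row236 [[44, 63, 98], [93, 126, 173], [162, 218, 248], [172, 225, 251], [172, 226, 251], [172, 227, 251], [172, 226, 251], [173, 226, 251], [170, 225, 250], [173, 226, 251], [172, 226, 251], [176, 229, 252], [179, 232, 252], [181, 233, 253], [109, 146, 185], [109, 145, 182], [108, 146, 182], [115, 154, 196], [143, 193, 242], [60, 89, 140]]
L row [[39, 56, 88], [43, 62, 97], [43, 63, 98], [106, 112, 130], [153, 155, 165], [169, 172, 184], [255, 255, 255], [255, 255, 255], [255, 255, 255], [255, 255, 255], [255, 255, 255], [255, 255, 255], [255, 255, 255], [255, 255, 255], [255, 255, 255], [255, 255, 255], [255, 255, 255], [254, 255, 255], [255, 255, 255], [255, 255, 255], [255, 255, 255], [255, 255, 255], [255, 255, 255], [255, 255, 255], [255, 255, 255], [255, 255, 255], [163, 164, 200], [62, 87, 145], [64, 93, 149], [67, 96, 152]]
S row [[63, 92, 143], [63, 91, 143], [131, 146, 188], [255, 255, 255], [255, 255, 255], [255, 255, 255], [255, 255, 255], [255, 255, 255], [255, 255, 255], [255, 255, 255], [255, 255, 255], [255, 25
[... 569 characters left out ...]
[ 58. 129.] 79.3 bbox (188, 229, 42, 24) far [433. 225.]
110 M box [ 594. -269.] [ 74. 147.] 80.3 bbox (334, 173, 48, 28) far [ 597. -274.]
110 L box [442.  -8.] [ 89. 165.] 96.7 bbox (252, 218, 55, 34) far [446. -12.]
130 S box [429. 220.] [ 57. 124.] 79.3 bbox (189, 230, 40, 23) far [432. 223.]
130 M box [ 594. -269.] [ 72. 145.] 80.3 bbox (335, 173, 46, 27) far [ 597. -273.]
130 L box [442.  -8.] [ 87. 163.] 96.5 bbox (252, 218, 54, 34) far [445. -10.]
150 S box [429. 220.] [ 56. 123.] 79.8 bbox (189, 230, 40, 22) far [431. 223.]
150 M box [ 594. -269.] [ 70. 142.] 80.3 bbox (335, 173, 46, 27) far [ 596. -272.]
150 L box [442.  -8.] [ 86. 162.] 96.4 bbox (252, 219, 54, 33) far [444. -10.]
```

```bash
python3 - <<'E'
from h import *
im=cv2.imread('pics/top0.png')
white=im.min(2)>205
for n,px,z in(('S',(190,184),116),('M',(281,165),128),('L',(355,235),140)):
    c,m,ab,th,B=rect(white,px,z);print(n,'pages',m.round(),np.round(ab),np.degrees(th).round(1))
    # red sides+top hull
p=ctrl.camera_params('side')
K=np.array([[p['fx'],0,p['cx']],[0,p['fy'],p['cy']],[0,0,1]]);T=p['camera_from_world']
s=cv2.imread('pics/side0.png')
for q,c in(((610,274,116),(0,255,0)),((657,-17,128),(0,255,0)),((434,-242,140),(0,255,0)),((430,222,56),(255,0,0)),((595,-271,66),(255,0,0)),((443,-9,76),(255,0,0))):
    x=cv2.projectPoints(np.float64([q]),cv2.Rodrigues(T[:3,:3])[0],T[:3,3],K,p['dist'])[0].ravel();cv2.circle(s,tuple(int(t) for t in np.round(x)),1,c,-1)
cv2.imwrite('pics/s1.png',cv2.resize(s[150:310,170:430],None,fx=3,fy=3,interpolation=cv2.INTER_NEAREST))
E
```

```text
S pages [610. 274.] [18. 84.] 84.1
M pages [657. -18.] [ 32. 104.] 107.3
L pages [ 433. -244.] [ 49. 124.] 81.7
```

View pics/s1.png

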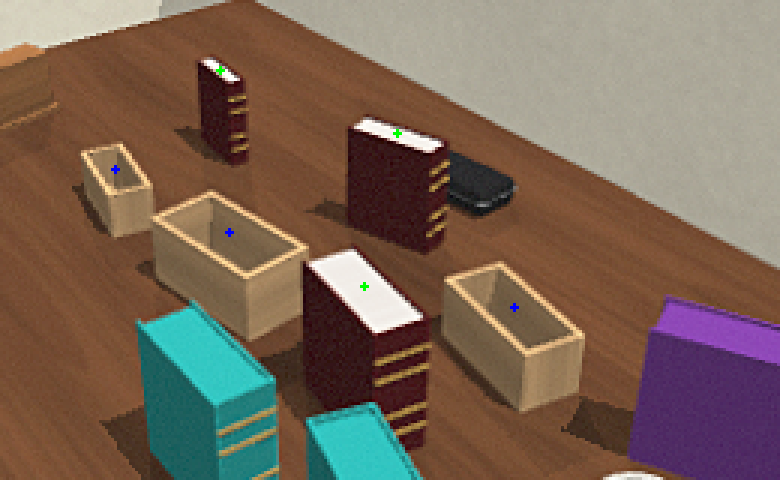

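All six marks land on the right tops, and the books and boxes match the dark red and pale wooden descriptions. I'll start with the small book.

```bash
cat >> h.py <<'E'
def go(x,y,z,yang):
    o=ctrl.observe();M=R.from_rotvec(o['tcp_rot']).as_matrix();a=np.radians(yang)
    Y=np.array([np.cos(a),np.sin(a),0]);Z=np.array([0,0,-1.]);T=np.c_[np.cross(Y,Z),Y,Z]
    if np.dot(T[:,1],M[:,1])<0 and 0:T[:,:2]*=-1
    d=M.T@(np.array([x,y,z])-o['eef_pos']);r=R.from_matrix(M.T@T).as_rotvec()
    print((x,y,z,yang),'translation',d.round(1).tolist(),'dr',r.round(3).tolist(),'dist/41.7',round(np.linalg.norm(d)/41.7,1),'turn rows',round(np.degrees(np.linalg.norm(r))/7.16,1))
def st():
    o=ctrl.observe();print({k:np.round(o[k],2).tolist() for k in('time','eef_pos','force','grip_width','grasp_force')})
E
python3 -c "
from h import *
go(610,272,210,-5.5);go(610,272,72,-5.5)"
```

```text
(610, 272, 210, -5.5) translation [-526.7, -213.8, 21.0] dr [-0.001, 0.001, 1.424] dist/41.7 13.6 turn rows 11.4
(610, 272, 72, -5.5) translation [-526.6, -213.6, 159.0] dr [-0.001, 0.001, 1.424] dist/41.7 14.2 turn rows 11.4
```

send_rows(
  rows=[
    {"jaw": 1,"translation": [-60,-24,2],"dr": [0,0,0.1]},
    {"jaw": 1,"translation": [-526.7,-213.8,21],"dr": [0,0,1.424]},
    {"jaw": 1,"translation": [-526.7,-213.8,21],"dr": [0,0,1.424]},
    {"jaw": 1,"translation": [-526.7,-213.8,21],"dr": [0,0,1.424]},
    {"jaw": 1,"translation": [-526.7,-213.8,21],"dr": [0,0,1.424]},
    {"jaw": 1,"translation": [-526.7,-213.8,21],"dr": [0,0,1.424]},
    {"jaw": 1,"translation": [-526.7,-213.8,21],"dr": [0,0,1.424]},
    {"jaw": 1,"translation": [-526.7,-213.8,21],"dr": [0,0,1.424]},
    {"jaw": 1,"translation": [-526.7,-213.8,21],"dr": [0,0,1.424]},
    {"jaw": 1,"translation": [-526.7,-213.8,21],"dr": [0,0,1.424]},
    {"jaw": 1,"translation": [-526.7,-213.8,21],"dr": [0,0,1.424]},
    {"jaw": 1,"translation": [-526.7,-213.8,21],"dr": [0,0,1.424]},
    {"jaw": 1,"translation": [-526.7,-213.8,21],"dr": [0,0,1.424]},
    {"jaw": 1,"translation": [-526.7,-213.8,21],"dr": [0,0,1.424]},
    {"jaw": 1,"translation": [-526.7,-213.8,21],"dr": [0,0,1.424]},
    {"jaw": 1,"translation": [-526.7,-213.8,21],"dr": [0,0,1.424]},
    {"jaw": 1,"translation": [-526.7,-213.8,21],"dr": [0,0,1.424]},
    {"jaw": 1,"translation": [-526.7,-213.8,21],"dr": [0,0,1.424]},
  ],
)

```text
time: 1.6
eef_pos: [609.0, 273.9, 210.0]
tcp_rot: [-2.323, -2.114, 0.001]
force: [0.7, 0.2, -0.9]
grip_width: 85.6
grasp_force: 0.0
```

```bash
python3 -c "
from h import *
go(610,272,210,-5.5);go(610,272,72,-5.5);st()
a,b=ctrl.read_camera('top')[130:250,130:300],ctrl.read_camera('side')[130:250,170:340]
cv2.imwrite('pics/a.png',np.vstack([cv2.resize(i,None,fx=2.5,fy=2.5) for i in(a,b)]))"
```

```text
(610, 272, 210, -5.5) translation [-1.8, 1.2, -0.0] dr [-0.001, -0.0, 0.002] dist/41.7 0.1 turn rows 0.0
(610, 272, 72, -5.5) translation [-1.9, 1.4, 138.0] dr [-0.001, -0.0, 0.002] dist/41.7 3.3 turn rows 0.0
{'time': 1.6, 'eef_pos': [608.96, 273.93, 209.99], 'force': [0.67, 0.19, -0.87], 'grip_width': 85.57, 'grasp_force': 0.0}
```

View pics/a.png

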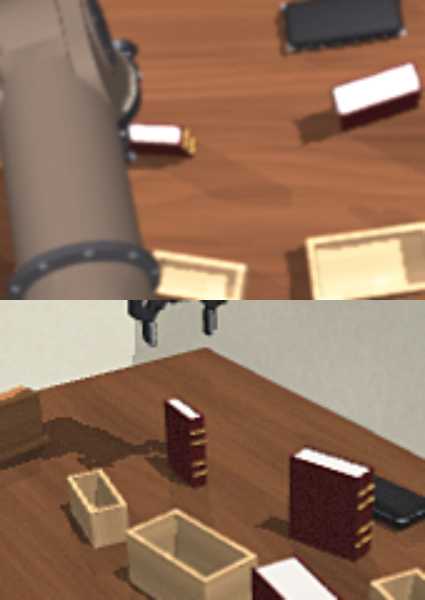

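The gripper stands over the small book with its fingers straddling the thickness. Descending and gripping.

send_rows(
  rows=[
    {"jaw": 1,"translation": [-2,1.3,25],"dr": [0,0,0]},
    {"jaw": 1,"translation": [-2,1.3,55],"dr": [0,0,0]},
    {"jaw": 1,"translation": [-2,1.3,85],"dr": [0,0,0]},
    {"jaw": 1,"translation": [-2,1.3,115],"dr": [0,0,0]},
    {"jaw": 1,"translation": [-2,1.3,138],"dr": [0,0,0]},
    {"jaw": 1,"translation": [-2,1.3,138],"dr": [0,0,0]},
    {"jaw": 0.5,"translation": [-2,1.3,138],"dr": [0,0,0]},
    {"jaw": 0.5,"translation": [-2,1.3,138],"dr": [0,0,0]},
    {"jaw": 0,"translation": [-2,1.3,138],"dr": [0,0,0]},
    {"jaw": 0,"translation": [-2,1.3,138],"dr": [0,0,0]},
    {"jaw": 0,"translation": [-2,1.3,138],"dr": [0,0,0]},
    {"jaw": 0,"translation": [-2,1.3,138],"dr": [0,0,0]},
    {"jaw": 0,"translation": [-2,1.3,138],"dr": [0,0,0]},
    {"jaw": 0,"translation": [-2,1.3,138],"dr": [0,0,0]},
    {"jaw": 0,"translation": [-2,1.3,138],"dr": [0,0,0]},
  ],
)

```text
time: 2.95
eef_pos: [611.5, 270.8, 73.8]
tcp_rot: [-2.325, -2.112, -0.002]
force: [-3.5, -0.8, 6.8]
grip_width: 23.2
grasp_force: 60.4
```

```bash
python3 -c "
from h import *
go(611.5,270.8,165,-5.5);go(430,221,165,-10.2)"
```

```text
(611.5, 270.8, 165, -5.5) translation [0.1, 0.1, -91.2] dr [0.001, -0.001, 0.0] dist/41.7 2.2 turn rows 0.0
(430, 221, 165, -10.2) translation [-66.9, -175.8, -91.4] dr [0.001, -0.001, 0.082] dist/41.7 5.0 turn rows 0.7
```

send_rows(
  rows=[
    {"jaw": 0,"translation": [0,0,-15],"dr": [0,0,0]},
    {"jaw": 0,"translation": [0,0,-40],"dr": [0,0,0]},
    {"jaw": 0,"translation": [0,0,-70],"dr": [0,0,0]},
    {"jaw": 0,"translation": [0,0,-91],"dr": [0,0,0]},
    {"jaw": 0,"translation": [-6,-15,-91],"dr": [0,0,0.01]},
    {"jaw": 0,"translation": [-16,-42,-91],"dr": [0,0,0.02]},
    {"jaw": 0,"translation": [-27,-71,-91],"dr": [0,0,0.035]},
    {"jaw": 0,"translation": [-38,-100,-91],"dr": [0,0,0.05]},
    {"jaw": 0,"translation": [-49,-129,-91],"dr": [0,0,0.06]},
    {"jaw": 0,"translation": [-59,-155,-91],"dr": [0,0,0.07]},
    {"jaw": 0,"translation": [-65,-170,-91],"dr": [0,0,0.08]},
    {"jaw": 0,"translation": [-67,-176,-91],"dr": [0,0,0.082]},
    {"jaw": 0,"translation": [-67,-176,-91],"dr": [0,0,0.082]},
    {"jaw": 0,"translation": [-67,-176,-91],"dr": [0,0,0.082]},
  ],
)

```text
time: 4.12
eef_pos: [430.5, 221.1, 163.9]
tcp_rot: [2.41, 2.016, 0.003]
force: [1.1, 0.8, -1.1]
grip_width: 23.5
grasp_force: 59.2
```

```bash
python3 -c "
from h import *
go(430,221,165,-10.2);go(430,221,80,-10.2);st()
a,b=ctrl.read_camera('top')[190:290,160:300],ctrl.read_camera('side')[130:250,170:340]
cv2.imwrite('pics/b.png',np.vstack([cv2.resize(i,(510,290)) for i in(a,b)]))"
```

```text
(430, 221, 165, -10.2) translation [-0.2, -0.5, -1.1] dr [0.001, -0.001, 0.0] dist/41.7 0.0 turn rows 0.0
(430, 221, 80, -10.2) translation [-0.3, -0.6, 83.9] dr [0.001, -0.001, 0.0] dist/41.7 2.0 turn rows 0.0
{'time': 4.12, 'eef_pos': [430.5, 221.11, 163.94], 'force': [1.12, 0.84, -1.1], 'grip_width': 23.48, 'grasp_force': 59.21}
```

View pics/b.png

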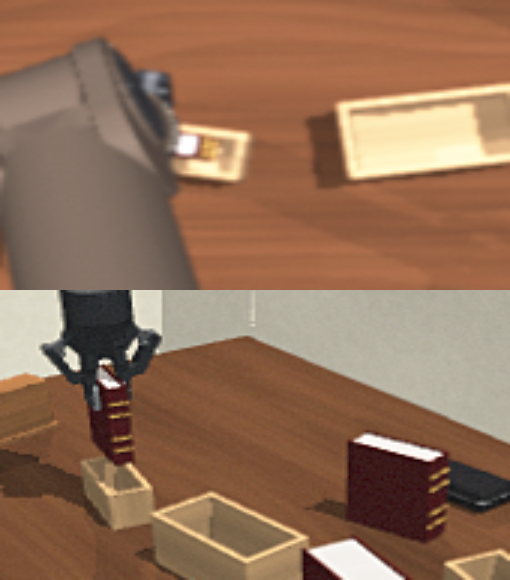

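The small book hangs upright above its box in both views. Lowering.

send_rows(
  rows=[
    {"jaw": 0,"translation": [0,0,12],"dr": [0,0,0]},
    {"jaw": 0,"translation": [0,0,26],"dr": [0,0,0]},
    {"jaw": 0,"translation": [0,0,36],"dr": [0,0,0]},
    {"jaw": 0,"translation": [0,0,44],"dr": [0,0,0]},
    {"jaw": 0,"translation": [0,0,52],"dr": [0,0,0]},
    {"jaw": 0,"translation": [0,0,60],"dr": [0,0,0]},
    {"jaw": 0,"translation": [0,0,68],"dr": [0,0,0]},
    {"jaw": 0,"translation": [0,0,75],"dr": [0,0,0]},
    {"jaw": 0,"translation": [0,0,80],"dr": [0,0,0]},
    {"jaw": 0,"translation": [0,0,82],"dr": [0,0,0]},
    {"jaw": 0,"translation": [0,0,82],"dr": [0,0,0]},
  ],
)

```text
time: 5.13
eef_pos: [429.4, 220.4, 80.9]
tcp_rot: [-2.41, -2.015, 0.001]
force: [-0.6, 0.1, -0.8]
grip_width: 23.2
grasp_force: 59.3
```

send_rows(
  rows=[
    {"jaw": 0,"translation": [0,0,1],"dr": [0,0,0]},
    {"jaw": 0,"translation": [0,0,2],"dr": [0,0,0]},
    {"jaw": 0,"translation": [0,0,2],"dr": [0,0,0]},
  ],
)

```text
time: 5.38
eef_pos: [429.9, 220.7, 79.7]
tcp_rot: [-2.41, -2.015, -0.001]
force: [-0.0, -0.6, -0.2]
grip_width: 23.3
grasp_force: 59.6
```

send_rows(
  rows=[
    {"jaw": 0,"translation": [0,0,1],"dr": [0,0,0]},
    {"jaw": 0,"translation": [0,0,2],"dr": [0,0,0]},
    {"jaw": 0,"translation": [0,0,2],"dr": [0,0,0]},
  ],
)

```text
time: 5.63
eef_pos: [430.0, 220.7, 79.6]
tcp_rot: [-2.41, -2.014, -0.003]
force: [-8.5, -5.4, 36.2]
grip_width: 24.0
grasp_force: 64.4
```

The upward force of 36 N at the expected height means the book stands on the floor. Releasing and rising.

send_rows(
  rows=[
    {"jaw": 0,"translation": [0,0,-1.5],"dr": [0,0,0]},
    {"jaw": 0.4,"translation": [0,0,-1.5],"dr": [0,0,0]},
    {"jaw": 0.7,"translation": [0,0,-1.5],"dr": [0,0,0]},
    {"jaw": 1,"translation": [0,0,-1.5],"dr": [0,0,0]},
    {"jaw": 1,"translation": [0,0,-1.5],"dr": [0,0,0]},
    {"jaw": 1,"translation": [0,0,-1.5],"dr": [0,0,0]},
    {"jaw": 1,"translation": [0,0,-1.5],"dr": [0,0,0]},
    {"jaw": 1,"translation": [0,0,-1.5],"dr": [0,0,0]},
    {"jaw": 1,"translation": [0,0,-30],"dr": [0,0,0]},
    {"jaw": 1,"translation": [0,0,-70],"dr": [0,0,0]},
    {"jaw": 1,"translation": [0,0,-110],"dr": [0,0,0]},
    {"jaw": 1,"translation": [0,0,-150],"dr": [0,0,0]},
    {"jaw": 1,"translation": [0,0,-150],"dr": [0,0,0]},
  ],
)

```text
time: 6.72
eef_pos: [433.0, 221.9, 234.1]
tcp_rot: [2.411, 2.014, 0.016]
force: [1.0, 0.6, -0.4]
grip_width: 85.4
grasp_force: 0.0
```

```bash
python3 -c "
from h import *
st();go(657,-20,230,17.3)"
```

```text
{'time': 6.72, 'eef_pos': [433.04, 221.89, 234.08], 'force': [0.95, 0.6, -0.38], 'grip_width': 85.39, 'grasp_force': 0.0}
(657, -20, 230, 17.3) translation [-198.2, 263.4, 4.4] dr [0.009, -0.006, -0.481] dist/41.7 7.9 turn rows 3.8
```

send_rows(
  rows=[
    {"jaw": 1,"translation": [-20,26,0],"dr": [0,0,-0.05]},
    {"jaw": 1,"translation": [-198,263,0],"dr": [0,0,-0.481]},
    {"jaw": 1,"translation": [-198,263,0],"dr": [0,0,-0.481]},
    {"jaw": 1,"translation": [-198,263,0],"dr": [0,0,-0.481]},
    {"jaw": 1,"translation": [-198,263,0],"dr": [0,0,-0.481]},
    {"jaw": 1,"translation": [-198,263,0],"dr": [0,0,-0.481]},
    {"jaw": 1,"translation": [-198,263,0],"dr": [0,0,-0.481]},
    {"jaw": 1,"translation": [-198,263,0],"dr": [0,0,-0.481]},
    {"jaw": 1,"translation": [-198,263,0],"dr": [0,0,-0.481]},
    {"jaw": 1,"translation": [-198,263,0],"dr": [0,0,-0.481]},
    {"jaw": 1,"translation": [-198,263,0],"dr": [0,0,-0.481]},
    {"jaw": 1,"translation": [-198,263,0],"dr": [0,0,-0.481]},
  ],
)

```text
time: 7.72
eef_pos: [652.9, -20.2, 226.7]
tcp_rot: [-1.86, -2.53, 0.0]
force: [-0.4, 0.4, -0.2]
grip_width: 85.5
grasp_force: 0.0
```

```bash
python3 -c "
from h import *
st();go(657,-20,83,17.3)
a,b=ctrl.read_camera('top')[130:290,160:380],ctrl.read_camera('side')[130:250,170:340]
cv2.imwrite('pics/c.png',np.vstack([cv2.resize(i,(400,290)) for i in(a,b)]))"
```

```text
{'time': 7.72, 'eef_pos': [652.87, -20.16, 226.73], 'force': [-0.41, 0.4, -0.23], 'grip_width': 85.48, 'grasp_force': 0.0}
(657, -20, 83, 17.3) translation [-1.2, 4.1, 143.7] dr [-0.001, -0.001, 0.001] dist/41.7 3.4 turn rows 0.0
```

View pics/c.png

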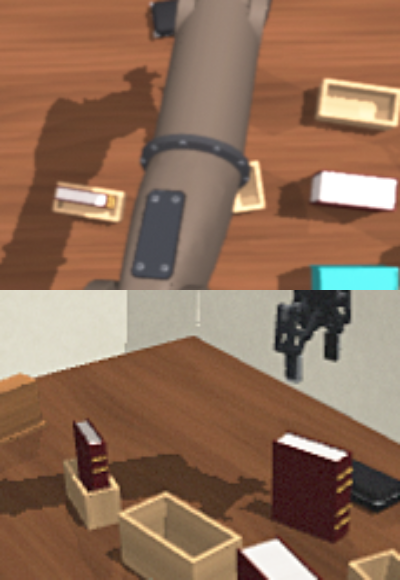

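The small book stands upright in its box. Now grip the medium one.

send_rows(
  rows=[
    {"jaw": 1,"translation": [-1,4,25],"dr": [0,0,0]},
    {"jaw": 1,"translation": [-1,4,55],"dr": [0,0,0]},
    {"jaw": 1,"translation": [-1,4,85],"dr": [0,0,0]},
    {"jaw": 1,"translation": [-1,4,115],"dr": [0,0,0]},
    {"jaw": 1,"translation": [-1,4,143],"dr": [0,0,0]},
    {"jaw": 1,"translation": [-1,4,143],"dr": [0,0,0]},
    {"jaw": 0.6,"translation": [-1,4,143],"dr": [0,0,0]},
    {"jaw": 0.6,"translation": [-1,4,143],"dr": [0,0,0]},
    {"jaw": 0,"translation": [-1,4,143],"dr": [0,0,0]},
    {"jaw": 0,"translation": [-1,4,143],"dr": [0,0,0]},
    {"jaw": 0,"translation": [-1,4,143],"dr": [0,0,0]},
    {"jaw": 0,"translation": [-1,4,143],"dr": [0,0,0]},
    {"jaw": 0,"translation": [-1,4,143],"dr": [0,0,0]},
    {"jaw": 0,"translation": [-1,4,143],"dr": [0,0,0]},
    {"jaw": 0,"translation": [-1,4,143],"dr": [0,0,0]},
  ],
)

```text
time: 9.07
eef_pos: [658.7, -20.7, 86.6]
tcp_rot: [1.859, 2.529, 0.004]
force: [-1.2, 0.6, 6.7]
grip_width: 37.2
grasp_force: 61.2
```

```bash
python3 -c "
from h import *
st();go(595,-271,185,-9.7)"
```

```text
{'time': 9.07, 'eef_pos': [658.7, -20.68, 86.6], 'force': [-1.18, 0.62, 6.66], 'grip_width': 37.18, 'grasp_force': 61.25}
(595, -271, 185, -9.7) translation [-220.0, -135.2, -98.7] dr [0.003, -0.0, 0.472] dist/41.7 6.6 turn rows 3.8
```

send_rows(
  rows=[
    {"jaw": 0,"translation": [0,0,-15],"dr": [0,0,0]},
    {"jaw": 0,"translation": [0,0,-40],"dr": [0,0,0]},
    {"jaw": 0,"translation": [0,0,-70],"dr": [0,0,0]},
    {"jaw": 0,"translation": [0,0,-99],"dr": [0,0,0]},
    {"jaw": 0,"translation": [-11,-7,-99],"dr": [0,0,0.02]},
    {"jaw": 0,"translation": [-33,-20,-99],"dr": [0,0,0.07]},
    {"jaw": 0,"translation": [-60,-37,-99],"dr": [0,0,0.13]},
    {"jaw": 0,"translation": [-88,-54,-99],"dr": [0,0,0.19]},
    {"jaw": 0,"translation": [-116,-71,-99],"dr": [0,0,0.25]},
    {"jaw": 0,"translation": [-144,-88,-99],"dr": [0,0,0.31]},
    {"jaw": 0,"translation": [-172,-106,-99],"dr": [0,0,0.37]},
    {"jaw": 0,"translation": [-198,-122,-99],"dr": [0,0,0.425]},
    {"jaw": 0,"translation": [-214,-132,-99],"dr": [0,0,0.46]},
    {"jaw": 0,"translation": [-220,-135,-99],"dr": [0,0,0.472]},
    {"jaw": 0,"translation": [-220,-135,-99],"dr": [0,0,0.472]},
    {"jaw": 0,"translation": [-220,-135,-99],"dr": [0,0,0.472]},
  ],
)

```text
time: 10.4
eef_pos: [594.4, -270.2, 183.2]
tcp_rot: [-2.4, -2.026, -0.001]
force: [0.5, 1.1, -3.6]
grip_width: 37.6
grasp_force: 60.8
```

```bash
python3 -c "
from h import *
st();go(595,-271,185,-9.7);go(595,-271,93,-9.7)
a,b=ctrl.read_camera('top')[140:230,300:440],ctrl.read_camera('side')[130:300,230:400]
cv2.imwrite('pics/d.png',np.vstack([cv2.resize(a,(420,270)),cv2.resize(b,(420,320))]))"
```

```text
{'time': 10.4, 'eef_pos': [594.4, -270.23, 183.23], 'force': [0.49, 1.09, -3.62], 'grip_width': 37.65, 'grasp_force': 60.81}
(595, -271, 185, -9.7) translation [-0.7, 0.7, -1.8] dr [0.0, -0.001, 0.001] dist/41.7 0.0 turn rows 0.0
(595, -271, 93, -9.7) translation [-0.7, 0.7, 90.2] dr [0.0, -0.001, 0.001] dist/41.7 2.2 turn rows 0.0
```

View pics/d.png

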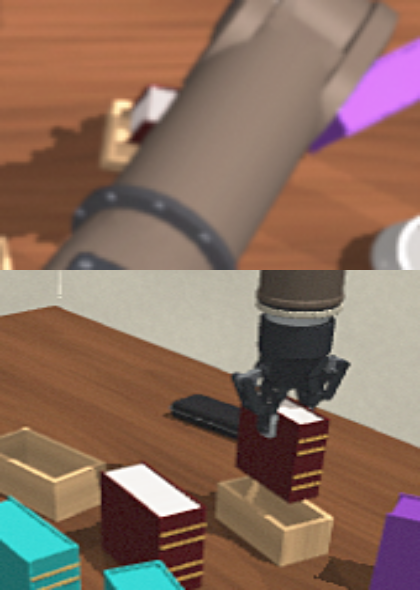

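The medium book hangs upright over its box. Lowering.

send_rows(
  rows=[
    {"jaw": 0,"translation": [-0.5,0.5,10],"dr": [0,0,0]},
    {"jaw": 0,"translation": [-0.5,0.5,22],"dr": [0,0,0]},
    {"jaw": 0,"translation": [-0.5,0.5,32],"dr": [0,0,0]},
    {"jaw": 0,"translation": [-0.5,0.5,40],"dr": [0,0,0]},
    {"jaw": 0,"translation": [-0.5,0.5,48],"dr": [0,0,0]},
    {"jaw": 0,"translation": [-0.5,0.5,56],"dr": [0,0,0]},
    {"jaw": 0,"translation": [-0.5,0.5,64],"dr": [0,0,0]},
    {"jaw": 0,"translation": [-0.5,0.5,72],"dr": [0,0,0]},
    {"jaw": 0,"translation": [-0.5,0.5,80],"dr": [0,0,0]},
    {"jaw": 0,"translation": [-0.5,0.5,86],"dr": [0,0,0]},
    {"jaw": 0,"translation": [-0.5,0.5,89],"dr": [0,0,0]},
    {"jaw": 0,"translation": [-0.5,0.5,89],"dr": [0,0,0]},
  ],
)

```text
time: 11.5
eef_pos: [594.3, -271.3, 93.5]
tcp_rot: [-2.4, -2.025, 0.001]
force: [-0.1, -0.8, -2.5]
grip_width: 37.2
grasp_force: 60.9
```

send_rows(
  rows=[
    {"jaw": 0,"translation": [0,0,1],"dr": [0,0,0]},
    {"jaw": 0,"translation": [0,0,2],"dr": [0,0,0]},
    {"jaw": 0,"translation": [0,0,2],"dr": [0,0,0]},
  ],
)

```text
time: 11.75
eef_pos: [595.0, -271.7, 92.7]
tcp_rot: [2.401, 2.025, 0.001]
force: [1.0, -0.2, -1.9]
grip_width: 37.6
grasp_force: 61.0
```

send_rows(
  rows=[
    {"jaw": 0,"translation": [0,0,1],"dr": [0,0,0]},
    {"jaw": 0,"translation": [0,0,1.5],"dr": [0,0,0]},
    {"jaw": 0,"translation": [0,0,1.5],"dr": [0,0,0]},
  ],
)

```text
time: 12.0
eef_pos: [595.0, -271.6, 92.6]
tcp_rot: [2.401, 2.025, 0.002]
force: [-3.3, 2.8, 11.7]
grip_width: 37.4
grasp_force: 62.7
```

On the floor, with 11.7 N at the expected height. Releasing and rising.

send_rows(
  rows=[
    {"jaw": 0,"translation": [0,0,-0.5],"dr": [0,0,0]},
    {"jaw": 0.6,"translation": [0,0,-0.5],"dr": [0,0,0]},
    {"jaw": 0.8,"translation": [0,0,-0.5],"dr": [0,0,0]},
    {"jaw": 1,"translation": [0,0,-0.5],"dr": [0,0,0]},
    {"jaw": 1,"translation": [0,0,-0.5],"dr": [0,0,0]},
    {"jaw": 1,"translation": [0,0,-0.5],"dr": [0,0,0]},
    {"jaw": 1,"translation": [0,0,-0.5],"dr": [0,0,0]},
    {"jaw": 1,"translation": [0,0,-30],"dr": [0,0,0]},
    {"jaw": 1,"translation": [0,0,-70],"dr": [0,0,0]},
    {"jaw": 1,"translation": [0,0,-110],"dr": [0,0,0]},
    {"jaw": 1,"translation": [0,0,-140],"dr": [0,0,0]},
    {"jaw": 1,"translation": [0,0,-140],"dr": [0,0,0]},
    {"jaw": 1,"translation": [0,0,-140],"dr": [0,0,0]},
  ],
)

```text
time: 13.08
eef_pos: [595.6, -272.2, 233.0]
tcp_rot: [2.399, 2.024, 0.003]
force: [-1.1, 0.7, -0.9]
grip_width: 85.3
grasp_force: 0.0
```

```bash
python3 -c "
from h import *
st();go(433,-246,230,-8.3)"
```

```text
{'time': 13.08, 'eef_pos': [595.55, -272.17, 232.95], 'force': [-1.15, 0.71, -0.87], 'grip_width': 85.33, 'grasp_force': 0.0}
(433, -246, 230, -8.3) translation [-1.6, -164.7, 2.3] dr [0.004, 0.001, -0.024] dist/41.7 3.9 turn rows 0.2
```

send_rows(
  rows=[
    {"jaw": 1,"translation": [0,-20,0],"dr": [0,0,-0.01]},
    {"jaw": 1,"translation": [-1,-55,0],"dr": [0,0,-0.024]},
    {"jaw": 1,"translation": [-1.6,-95,0],"dr": [0,0,-0.024]},
    {"jaw": 1,"translation": [-1.6,-135,0],"dr": [0,0,-0.024]},
    {"jaw": 1,"translation": [-1.6,-165,0],"dr": [0,0,-0.024]},
    {"jaw": 1,"translation": [-1.6,-165,0],"dr": [0,0,-0.024]},
    {"jaw": 1,"translation": [-1.6,-165,0],"dr": [0,0,-0.024]},
    {"jaw": 1,"translation": [-1.6,-165,0],"dr": [0,0,-0.024]},
  ],
)

```text
time: 13.75
eef_pos: [432.0, -244.8, 230.3]
tcp_rot: [-2.376, -2.055, -0.0]
force: [1.2, -0.0, 0.1]
grip_width: 85.5
grasp_force: 0.0
```

```bash
python3 -c "
from h import *
st();go(433,-246,98,-8.3)
a,b=ctrl.read_camera('top')[140:300,260:460],ctrl.read_camera('side')[130:310,210:400]
cv2.imwrite('pics/e.png',np.vstack([cv2.resize(a,(360,288)),cv2.resize(b,(320,303))[:,:].copy() if 0 else cv2.resize(b,(360,312))]))"
```

```text
{'time': 13.75, 'eef_pos': [432.03, -244.79, 230.33], 'force': [1.23, -0.03, 0.13], 'grip_width': 85.51, 'grasp_force': 0.0}
(433, -246, 98, -8.3) translation [-1.1, 1.2, 132.3] dr [-0.0, -0.0, 0.0] dist/41.7 3.2 turn rows 0.0
```

View pics/e.png

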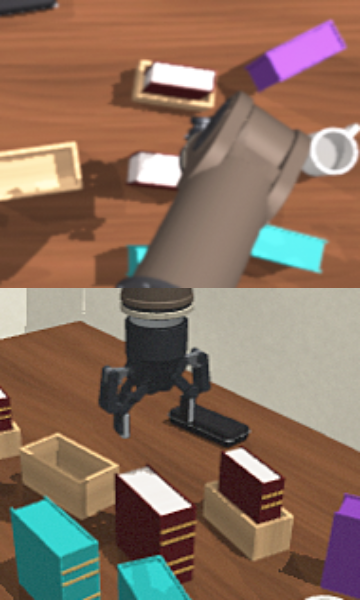

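The medium book is seated and the gripper stands over the large red one. Descending and gripping.

send_rows(
  rows=[
    {"jaw": 1,"translation": [-1,1,20],"dr": [0,0,0]},
    {"jaw": 1,"translation": [-1,1,45],"dr": [0,0,0]},
    {"jaw": 1,"translation": [-1,1,70],"dr": [0,0,0]},
    {"jaw": 1,"translation": [-1,1,95],"dr": [0,0,0]},
    {"jaw": 1,"translation": [-1,1,118],"dr": [0,0,0]},
    {"jaw": 1,"translation": [-1,1,132],"dr": [0,0,0]},
    {"jaw": 1,"translation": [-1,1,132],"dr": [0,0,0]},
    {"jaw": 0.7,"translation": [-1,1,132],"dr": [0,0,0]},
    {"jaw": 0.7,"translation": [-1,1,132],"dr": [0,0,0]},
    {"jaw": 0,"translation": [-1,1,132],"dr": [0,0,0]},
    {"jaw": 0,"translation": [-1,1,132],"dr": [0,0,0]},
    {"jaw": 0,"translation": [-1,1,132],"dr": [0,0,0]},
    {"jaw": 0,"translation": [-1,1,132],"dr": [0,0,0]},
    {"jaw": 0,"translation": [-1,1,132],"dr": [0,0,0]},
  ],
)

```text
time: 15.02
eef_pos: [433.2, -246.9, 99.8]
tcp_rot: [2.375, 2.054, 0.002]
force: [-2.1, 0.3, 7.2]
grip_width: 53.0
grasp_force: 64.0
```

```bash
python3 -c "
from h import *
st();go(443,-10,205,6.5)"
```

```text
{'time': 15.02, 'eef_pos': [433.23, -246.88, 99.85], 'force': [-2.11, 0.27, 7.23], 'grip_width': 53.02, 'grasp_force': 64.03}
(443, -10, 205, 6.5) translation [235.8, -24.4, -105.3] dr [0.002, 0.001, -0.259] dist/41.7 6.2 turn rows 2.1
```

send_rows(
  rows=[
    {"jaw": 0,"translation": [0,0,-12],"dr": [0,0,0]},
    {"jaw": 0,"translation": [0,0,-35],"dr": [0,0,0]},
    {"jaw": 0,"translation": [0,0,-60],"dr": [0,0,0]},
    {"jaw": 0,"translation": [0,0,-88],"dr": [0,0,0]},
    {"jaw": 0,"translation": [0,0,-105],"dr": [0,0,0]},
    {"jaw": 0,"translation": [12,-1,-105],"dr": [0,0,-0.01]},
    {"jaw": 0,"translation": [35,-4,-105],"dr": [0,0,-0.04]},
    {"jaw": 0,"translation": [63,-7,-105],"dr": [0,0,-0.07]},
    {"jaw": 0,"translation": [92,-10,-105],"dr": [0,0,-0.1]},
    {"jaw": 0,"translation": [121,-13,-105],"dr": [0,0,-0.13]},
    {"jaw": 0,"translation": [150,-16,-105],"dr": [0,0,-0.165]},
    {"jaw": 0,"translation": [179,-19,-105],"dr": [0,0,-0.2]},
    {"jaw": 0,"translation": [207,-22,-105],"dr": [0,0,-0.23]},
    {"jaw": 0,"translation": [227,-23.5,-105],"dr": [0,0,-0.25]},
    {"jaw": 0,"translation": [236,-24.4,-105],"dr": [0,0,-0.259]},
    {"jaw": 0,"translation": [236,-24.4,-105],"dr": [0,0,-0.259]},
    {"jaw": 0,"translation": [236,-24.4,-105],"dr": [0,0,-0.259]},
  ],
)

```text
time: 16.43
eef_pos: [442.0, -9.3, 203.3]
tcp_rot: [-2.09, -2.345, 0.001]
force: [-0.6, -0.6, -4.1]
grip_width: 53.0
grasp_force: 64.8
```

```bash
python3 -c "
from h import *
st();go(443,-10,205,6.5);go(443,-10,107,6.5)
a,b=ctrl.read_camera('top')[190:290,210:350],ctrl.read_camera('side')[100:280,170:360]
cv2.imwrite('pics/f.png',np.vstack([cv2.resize(a,(390,279)),cv2.resize(b,(390,320))]))"
```

```text
{'time': 16.43, 'eef_pos': [441.96, -9.34, 203.28], 'force': [-0.6, -0.57, -4.09], 'grip_width': 53.01, 'grasp_force': 64.82}
(443, -10, 205, 6.5) translation [-0.8, 1.0, -1.7] dr [-0.001, 0.0, 0.001] dist/41.7 0.1 turn rows 0.0
(443, -10, 107, 6.5) translation [-0.8, 1.1, 96.3] dr [-0.001, 0.0, 0.001] dist/41.7 2.3 turn rows 0.0
```

View pics/f.png

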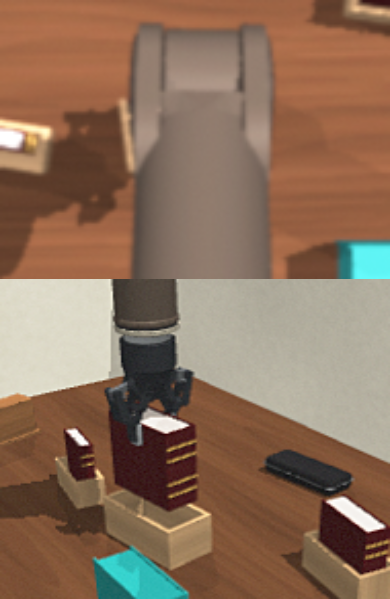

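The large book hangs over its box. Lowering.

send_rows(
  rows=[
    {"jaw": 0,"translation": [-0.5,0.8,10],"dr": [0,0,0]},
    {"jaw": 0,"translation": [-0.5,0.8,20],"dr": [0,0,0]},
    {"jaw": 0,"translation": [-0.5,0.8,29],"dr": [0,0,0]},
    {"jaw": 0,"translation": [-0.5,0.8,37],"dr": [0,0,0]},
    {"jaw": 0,"translation": [-0.5,0.8,45],"dr": [0,0,0]},
    {"jaw": 0,"translation": [-0.5,0.8,53],"dr": [0,0,0]},
    {"jaw": 0,"translation": [-0.5,0.8,61],"dr": [0,0,0]},
    {"jaw": 0,"translation": [-0.5,0.8,69],"dr": [0,0,0]},
    {"jaw": 0,"translation": [-0.5,0.8,77],"dr": [0,0,0]},
    {"jaw": 0,"translation": [-0.5,0.8,85],"dr": [0,0,0]},
    {"jaw": 0,"translation": [-0.5,0.8,92],"dr": [0,0,0]},
    {"jaw": 0,"translation": [-0.5,0.8,96],"dr": [0,0,0]},
    {"jaw": 0,"translation": [-0.5,0.8,96],"dr": [0,0,0]},
  ],
)

```text
time: 17.62
eef_pos: [442.9, -9.8, 106.9]
tcp_rot: [-2.091, -2.344, 0.002]
force: [-0.2, -0.7, -4.3]
grip_width: 53.4
grasp_force: 64.8
```

send_rows(
  rows=[
    {"jaw": 0,"translation": [0,0,0.7],"dr": [0,0,0]},
    {"jaw": 0,"translation": [0,0,1.2],"dr": [0,0,0]},
    {"jaw": 0,"translation": [0,0,1.2],"dr": [0,0,0]},
  ],
)

```text
time: 17.87
eef_pos: [443.7, -9.8, 106.9]
tcp_rot: [2.091, 2.344, 0.001]
force: [0.2, -0.8, -3.3]
grip_width: 53.4
grasp_force: 64.8
```

send_rows(
  rows=[
    {"jaw": 0,"translation": [0,0,0.7],"dr": [0,0,0]},
    {"jaw": 0,"translation": [0,0,1.2],"dr": [0,0,0]},
    {"jaw": 0,"translation": [0,0,1.2],"dr": [0,0,0]},
  ],
)

```text
time: 18.12
eef_pos: [443.7, -9.7, 105.9]
tcp_rot: [2.091, 2.344, 0.001]
force: [-1.2, 0.4, 4.1]
grip_width: 52.9
grasp_force: 65.6
```

On the floor, with the force reversed at the expected height. Releasing and rising.

send_rows(
  rows=[
    {"jaw": 0.75,"translation": [0,0,0],"dr": [0,0,0]},
    {"jaw": 0.9,"translation": [0,0,0],"dr": [0,0,0]},
    {"jaw": 1,"translation": [0,0,0],"dr": [0,0,0]},
    {"jaw": 1,"translation": [0,0,0],"dr": [0,0,0]},
    {"jaw": 1,"translation": [0,0,0],"dr": [0,0,0]},
    {"jaw": 1,"translation": [0,0,0],"dr": [0,0,0]},
    {"jaw": 1,"translation": [0,0,-30],"dr": [0,0,0]},
    {"jaw": 1,"translation": [0,0,-70],"dr": [0,0,0]},
    {"jaw": 1,"translation": [0,0,-110],"dr": [0,0,0]},
    {"jaw": 1,"translation": [0,0,-140],"dr": [0,0,0]},
    {"jaw": 1,"translation": [0,0,-140],"dr": [0,0,0]},
    {"jaw": 1,"translation": [0,0,-140],"dr": [0,0,0]},
    {"jaw": 1,"translation": [0,0,-140],"dr": [0,0,0]},
  ],
)

```text
time: 19.2
eef_pos: [443.0, -9.7, 244.9]
tcp_rot: [-2.091, -2.344, 0.0]
force: [0.8, 0.2, -0.5]
grip_width: 85.3
grasp_force: 0.0
```

```bash
python3 -c "
from h import *
st()
cv2.imwrite('pics/g.png',ctrl.read_camera('side'))
im=ctrl.read_camera('top');white=im.min(2)>205
for n,px,z in(('S',(208,236),122),('M',(357,180),134)):
    c,m,ab,th,B=rect(white,px,z);print(n,m.round(),np.round(ab),np.degrees(th).round(1))"
```

```text
{'time': 19.2, 'eef_pos': [442.98, -9.66, 244.92], 'force': [0.77, 0.2, -0.51], 'grip_width': 85.31, 'grasp_force': 0.0}
S [434. 224.] [19. 83.] 79.2
M [ 596. -267.] [ 33. 104.] 80.0
```

View pics/g.png

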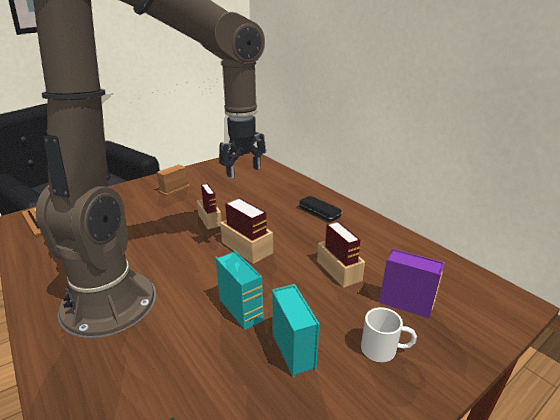

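All three books stand upright in their boxes at (208,200), (247,228) and (341,255). The bystanders are in place and the gripper is clear.

```bash
python3 -c "
from rig import ctrl
print(ctrl.hand_in())"
```

```text
the job is handed in; nothing more can be done
None
```

The small, medium and large red books now stand upright in their own boxes, each lowered to the floor and let go; the clock, mug, spectacles case and look-alikes were not touched, and the job was handed in at about 19 s (no verdict came back).

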